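# Point-and-check round at the lubricant shelf

## Robot

A 6-joint arm with a two-finger parallel gripper is mounted at the origin on the work surface. World frame = base frame: x ahead of the robot, y to its left, z up, the work surface at z = 0. Lengths are in m, angles in rad, forces in N, time in s.
With the tool pointing down it reaches from about 0.3 to 0.775 m from the base axis. Payload 14.6 kg.
Tool frame: the origin (TCP) lies between the finger pads, 19 mm behind the fingertips; this is the grasp point; z points along the fingers, y is the line along which they close (so a half turn about z gives the same grasp; the last joint's range is limited). The gripper opens to 94 mm and grips with 3 to 60 N. Pads are 16 mm wide; open, the fingers measure 119 mm over their backs; the gripper's body (75 mm by 177 mm) begins 78 mm behind the grasp point.
Start: joints at [-1.197, 0.3, 1.521, -0, 1.321, -0.067], TCP at [0.235, -0.497, 0.224] pointing down, gripper open.
Joint ranges: [-3.03, 3.03], [-0.79, 2.21], [0.23, 2.52], [-1.04, 4.18], [0, 3.07], [-2.55, 2.55]. Speed limits (rad/s): [2.22, 2.22, 2.57, 3.14, 3.14, 3.14].

## Interface

Orientations are given as [roll, pitch, yaw] about the fixed x, y, z axes, in that order (R = Rz(yaw) Ry(pitch) Rx(roll)).
In Python, from station import ctrl, camera, ticket gives the robot as it stands. The module is installed in compiled form; this text tells all that it offers.
- The arm moves only by the shell command python3 -m inch 'ROWS' [FORCE]. ROWS is text: rows parted by semicolons, each of 7 numbers parted by spaces: the opening, from -1 (shut) to 1 (fully open), then the shift along the tool's x, y, z in units of 0.03 m (1.0 is 0.03 m), then the turn, a rotation vector about the tool's x, y, z in units of 10 degrees (1.0 is 10 degrees). In form: grip dx dy dz rx ry rz; .... A call has 1 to 10 rows; each row shifts and turns the commanded pose from where the row before left it, along the tool's axes as they then stand; what a row does not reach is not made up. A row lasts 1/8 s, in which the tool goes at most 62.5 mm and 10.7 degrees, less where a joint would pass 70% of its speed; a pose out of reach is approached as far as the arm can. A call with a number of a shift or a turn outside -1 to 1 is refused whole. A call with a gripper value outside its range is refused whole. The fingers move at their own pace and stop on an object; FORCE is the grip in N (left out, the last holds). Time passes only in rows, so rows that do not move let the fingers close. It gives the time, the measured TCP pose, the force, the opening and the grip force at its end, in the units of the state.
- ctrl.get_obs(): the state, without advancing time (a new reading comes with each control period).
- camera(name): name is "scene" or "top"; returns a dict with "img" (384x512x3 uint8, blue, green, red), "range_z" (384x512 float32, m along the optical axis (not along the pixel's ray), 0 where there is no reading), "intrinsics" (3x3 intrinsics, pixels), "view" (4x4, takes a point from world to camera coordinates). Camera axes: x right, y down, z forward; pixel columns grow to the right and rows downward; lengths in m; the calibration is good to about 2 mm. A picture is of the moment at which its call begins.
- ticket.hand_in(): hands the job in; it is judged then, once.
The state is a dict: "time_s": time; "qpos": joint angles; "joint_vel": joint speeds; "tau": joint torques, N m; "ee_pos": TCP position; "eef_rot": TCP orientation; "force": force on the tool from outside, world axes, zero at the start; "moment": the same for the moment, N m; "grip_width": finger opening in m; "grip_force": force on a finger pad.
Only numpy, scipy, OpenCV 4.12 (cv2) and the standard library are available. Lean on these libraries where they do the work, as an engineer would, in place of code of your own. Each camera call takes 0.05 s, during which the arm holds its last target. There are 200 camera calls.

## Task

Do the point-and-check round at the crate shelf: with the fingers pointing down, point at the tall green flask on the upper crate, then at the steel measuring cup with the handle on the lower crate, each time bringing the fingertips over the middle of the thing to within a few centimetres of its top and staying there for more than a second. Then press the button of the check box fully down to confirm, and draw the hand back clear of it. Touch nothing on the shelf except the button, leave all the goods and the crates as they stand, and at no time bring the fingertips close above the short flask or the cup without a handle.

Things in the scene. Friction and masses are not known exactly. Their poses are not given: they have to be found in the camera images.
- crates: Two slatted wooden crates on their sides, stacked, fixed. Origin: centre of the lower one's underside; x to the back, y along the shelf. Lower: 360 x 620 x 110 mm high; its top's front (x -180 to 20, z 110) is an open step with cups, applicator, funnel and check box in a row at x -80, 120 mm apart, in any order. Upper: 160 x 520 x 90 mm, x 20 to 180; the flasks stand on its top, z 200, at x 90.
- flask_tall: Tall green plastic lubricant flask with ribbed black twist cap, loose, upright on the upper crate: 60 mm diameter, 115 mm high over the cap, cap 32 mm diameter. Origin: centre of its underside, z up; the cap's top is at z = 115 mm. To be pointed at first.
- flask_short: Short green flask of the same make and cap, 60 mm diameter, 68 mm high, loose, upright on the upper crate, left or right of the tall one. Origin: centre of its underside. Not to be pointed at.
- cup: Stainless measuring cup with a side handle, loose, upright on the lower crate's step: mouth 72 mm diameter, 70 mm high, wall 3 mm; the handle stands out about 30 mm along its own +y, roughly towards the back. Origin: centre of its underside, on the axis of the round cup; the rim is at z = 70 mm. To be pointed at second.
- beaker: Stainless cup without a handle, otherwise the same size as the measuring cup (72 mm diameter, 70 mm high), loose on the step. Origin: centre of its underside. Not to be pointed at.
- applicator: Grey plastic grease applicator (syringe-like), 146 mm long and 44 mm wide, 28 mm high, lying loose on the step along its x axis. Origin: underside, near its middle. Bystander.
- funnel: Orange hard silicone funnel collapsed flat: disc of 90 mm diameter, 14 mm thick, with a stub spout up to 24 mm high. Loose on the step. Origin: centre of its underside. Bystander.
- checkbox: Grey check box, 70 x 70 x 50 mm high, fixed on the step, with a round black push button on its top. Origin: centre of its underside.
- check_top (a point): Centre of the top face of the check box's push button (34 mm diameter); z up, pressed straight down. It moves with the button.
- check (a joint): Travel of the button in m: 0 released, 0.006 fully down; a spring returns it, and fully down takes about 5 N.
Mind the look-alikes: they are no part of the job. Leave any red look-alike of the cup alone.

How it is judged:
By the outcome, as a careful person would: the job done as asked, in the order asked, and still so for the second after the job is handed in, with the robot touching nothing.
It also fails if it takes over 53 s, if anything falls off the work surface, if the arm or the gripper's body presses on something with over 40 N, if the wrist force passes 120 N, or if a joint passes its speed limit or range.

## Working session

There is one attempt and no reset: what is moved stays moved. The work goes in short steps, Python scripts to look and compute and a shell command to move; the robot and the scene stay as the last step left them, time stands still between calls to the robot, and variables do not carry over. Pictures are saved under pics/ and viewed, at most 10 in all, crops included, and the job is handed in when it is done.

```bash
mkdir -p pics
cat > h.py <<'E'
import numpy as np,cv2
from station import ctrl,camera,ticket
def snap(n,f):
    c=camera(n); cv2.imwrite(f'pics/{f}.png',c['img']); np.savez(f'pics/{f}.npz',**c); return c
def pts(f):
    c=np.load(f'pics/{f}.npz'); z=c['range_z']; K=c['intrinsics']; V=c['view']
    v,u=np.mgrid[:z.shape[0],:z.shape[1]]
    P=np.stack([(u-K[0,2])/K[0,0]*z,(v-K[1,2])/K[1,1]*z,z],-1)
    return (P-V[:3,3])@V[:3,:3]
E
python3 - <<'E'
from h import *
a=snap('scene','s0');b=snap('top','t0')
o=ctrl.get_obs();print(o['time_s'],o['ee_pos'],o['eef_rot'],o['grip_width'])
E
```

```text
0.1 [ 0.23456364 -0.49725673  0.22375693] [-3.14059903e+00 -5.62342665e-05  4.40750970e-01] 0.09387194803388507
```

View pics/s0.png

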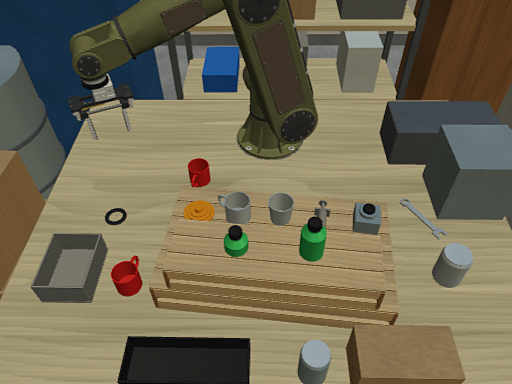

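View pics/t0.png

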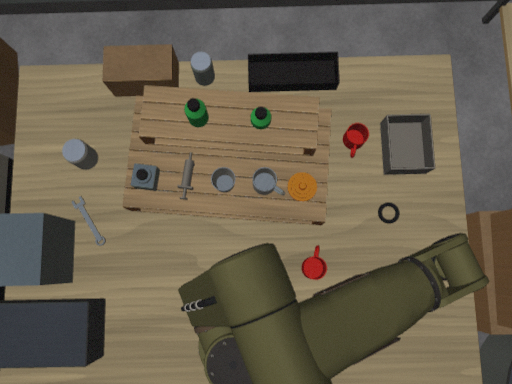

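The scene image shows the robot side at the top. The tall flask is at (313,240) and the short one at (236,241). The handled cup is at (238,208), the plain cup at (281,210) and the check box at (367,217). In the top view these are tall (195,110), short (261,117), handled cup (265,181), plain cup (223,181) and box (144,177). Next I'll measure them and look at an enlarged crop.

Run:
```python
from h import *
im=cv2.imread('pics/t0.png')[80:220,120:330]; cv2.imwrite('pics/c0.png',cv2.resize(im,None,fx=3.7,fy=3.7,interpolation=cv2.INTER_CUBIC))
P={f:pts(f) for f in('s0','t0')}
def reg(f,u0,u1,v0,v1):
    return P[f][v0:v1,u0:u1].reshape(-1,3)
B={'tall':[('s0',296,330,215,262),('t0',180,210,94,128)],'short':[('s0',220,252,225,258),('t0',247,275,103,131)],
'cup':[('s0',216,254,190,226),('t0',251,287,167,198)],'beak':[('s0',266,296,192,227),('t0',209,237,167,195)],
'box':[('s0',350,384,200,236),('t0',130,160,163,191)]}
for n,l in B.items():
  for f,*b in l:
    q=reg(f,*b); zt=np.percentile(q[:,2],99.7)
    t=q[q[:,2]>zt-(0.008 if n!='box' else .004)]
    A=np.c_[2*t[:,:2],np.ones(len(t))]; s=np.linalg.lstsq(A,(t[:,:2]**2).sum(1),rcond=None)[0]
    print(n,f,'ztop',zt.round(3),'mean',t.mean(0).round(3),'mid',((t.min(0)+t.max(0))/2).round(3),'ext',np.ptp(t,0).round(3),'circ',s[:2].round(3),len(t))
# crate top orientation
q=P['t0'][85:220,120:335].reshape(-1,3); print(np.histogram(q[:,2],bins=np.arange(-.01,.35,.01))[0])
```

```text
tall s0 ztop 0.317 mean [0.688 0.094 0.329] mid [0.972 0.048 0.685] ext [0.627 0.127 0.753] circ [0.977 0.037] 147
tall t0 ztop 0.322 mean [0.659 0.093 0.35 ] mid [0.46  0.025 0.882] ext [0.452 0.177 1.136] circ [0.45  0.033] 104
short s0 ztop 1.062 mean [ 1.285 -0.016  1.062] mid [ 1.285 -0.016  1.062] ext [0. 0. 0.] circ [ 0.558 -0.007] 6
short t0 ztop 1.04 mean [ 0.234 -0.064  1.45 ] mid [ 0.234 -0.064  1.45 ] ext [0. 0. 0.] circ [ 0.022 -0.006] 3
cup s0 ztop 1.062 mean [ 1.285 -0.016  1.062] mid [ 1.285 -0.016  1.062] ext [0. 0. 0.] circ [ 0.558 -0.007] 9
cup t0 ztop 0.187 mean [ 0.481 -0.092  0.234] mid [ 0.379 -0.092  0.814] ext [0.29  0.067 1.271] circ [ 0.387 -0.08 ] 73
beak s0 ztop 0.198 mean [ 0.942 -0.014  0.632] mid [ 0.942 -0.013  0.631] ext [0.687 0.005 0.861] circ [0.942 0.033] 4
beak t0 ztop 0.187 mean [0.485 0.029 0.22 ] mid [ 0.38  -0.     0.814] ext [0.292 0.128 1.271] circ [ 0.39  -0.004] 67
box s0 ztop 1.062 mean [ 1.285 -0.016  1.062] mid [ 1.285 -0.016  1.062] ext [0. 0. 0.] circ [ 0.558 -0.007] 5
box t0 ztop 1.45 mean [ 0.234 -0.064  1.45 ] mid [ 0.234 -0.064  1.45 ] ext [0. 0. 0.] circ [ 0.022 -0.006] 5
[1082 2446  499  138  135  127   63   49  140   63   37 3619 8494 1208
  409  168  229  315  274  237 2666 5625   43   53  183   56   39  101
  111  149   14   16  114    5    0]
```

View pics/c0.png

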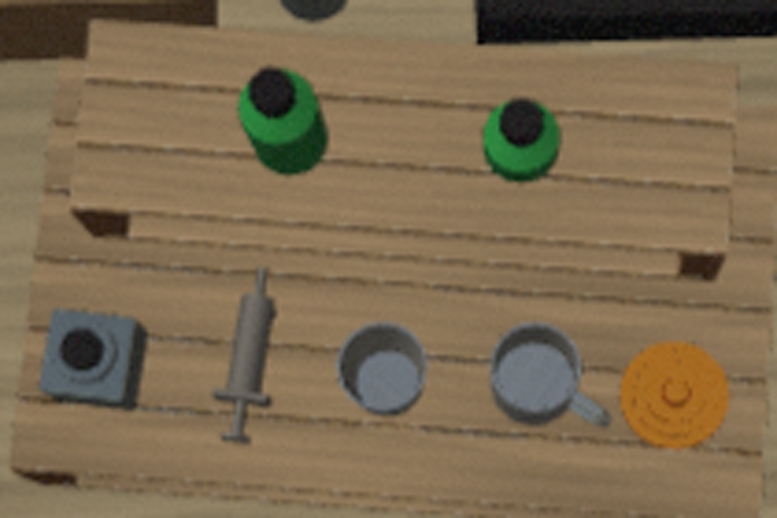

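The crop confirms it: the right-hand cup at about (535,372) has a handle at (590,408), and the plain cup is at (382,367). The tall flask's cap is at (272,92) and the button at (82,349). The depth data has no-reading pixels, so I'll refit with height windows.

Run:
```python
from h import *
P={f:pts(f) for f in('s0','t0')}
B={'tall':((.305,.332),[('s0',296,330,215,262),('t0',180,210,94,128)]),'short':((.256,.285),[('s0',220,252,225,258),('t0',247,275,103,131)]),
'cup':((.172,.19),[('s0',224,254,190,226),('t0',251,277,167,198)]),'beak':((.172,.19),[('s0',266,296,192,227),('t0',209,237,167,195)]),
'boxtop':((.150,.1645),[('s0',350,384,200,236),('t0',130,160,163,191)]),'button':((.166,.185),[('s0',350,384,200,236),('t0',130,160,163,191)])}
for n,(w,l) in B.items():
  for f,u0,u1,v0,v1 in l:
    q=P[f][v0:v1,u0:u1].reshape(-1,3); t=q[(q[:,2]>w[0])&(q[:,2]<w[1])&(abs(q[:,1])<.4)]
    if len(t)<4: print(n,f,len(t));continue
    # drop outliers
    m=np.median(t,0); t=t[np.linalg.norm((t-m)[:,:2],axis=1)<.06]
    (c,r)=cv2.minEnclosingCircle(t[:,:2].astype('f4'))
    print(n,f,len(t),'mean',t.mean(0).round(3),'circ',np.round(c,3),round(r,3),'z98',np.percentile(t[:,2],98).round(3))
q=P['t0'][85:220,120:335].reshape(-1,3)
for a,b in((.1,.12),(.19,.21)):
  t=q[(q[:,2]>a)&(q[:,2]<b)&(abs(q[:,1])<.4)]; print(cv2.minAreaRect(t[:,:2].astype('f4')))
```

```text
tall s0 162 mean [0.677 0.096 0.313] circ [0.676 0.096] 0.017 z98 0.317
tall t0 130 mean [0.67  0.097 0.316] circ [0.672 0.097] 0.017 z98 0.321
short s0 158 mean [ 0.666 -0.085  0.265] circ [ 0.664 -0.085] 0.018 z98 0.269
short t0 120 mean [ 0.66  -0.084  0.268] circ [ 0.661 -0.085] 0.017 z98 0.274
cup s0 138 mean [ 0.491 -0.092  0.177] circ [ 0.492 -0.094] 0.038 z98 0.182
cup t0 105 mean [ 0.49  -0.093  0.179] circ [ 0.488 -0.094] 0.038 z98 0.185
beak s0 134 mean [0.493 0.028 0.177] circ [0.494 0.028] 0.037 z98 0.182
beak t0 106 mean [0.495 0.031 0.18 ] circ [0.493 0.029] 0.036 z98 0.186
boxtop s0 309 mean [0.527 0.26  0.158] circ [0.517 0.264] 0.046 z98 0.163
boxtop t0 299 mean [0.508 0.262 0.16 ] circ [0.511 0.266] 0.047 z98 0.164
button s0 210 mean [0.519 0.264 0.175] circ [0.515 0.265] 0.026 z98 0.183
button t0 212 mean [0.511 0.265 0.176] circ [0.514 0.272] 0.038 z98 0.185
((0.5757918357849121, 0.01863086223602295), (0.6227753758430481, 0.35906273126602173), 84.48739624023438)
((0.6753560304641724, 0.007875770330429077), (0.5206260681152344, 0.1615513116121292), 84.3646240234375)
```

```bash
python3 -m inch '-1 0 0 -1 0 0 0.505; -1 0 0 -1 0 0 0.505; -1 0 0 -1 0 0 0.505; -1 0 0 -1 0 0 0.505; -1 0 0 -1 0 0 0.505; -1 0 0 -1 0 0 0; -1 0 0 -1 0 0 0; -1 0 0 -0.5 0 0 0; -1 0 0 0 0 0 0; -1 0 0 0 0 0 0'
python3 - <<'E'
from h import *
c=np.load('pics/t0.npz');s=np.load('pics/s0.npz')
for f,d,b in(('t0',c,(130,160,163,191)),('s0',s,(350,384,200,236))):
    u0,u1,v0,v1=b; m=d['img'][v0:v1,u0:u1].max(-1)<45; t=pts(f)[v0:v1,u0:u1][m]; t=t[abs(t[:,1])<.4]
    print(len(t),t.mean(0),np.median(t,0),np.percentile(t[:,2],[10,50,90]), (t.max(0)+t.min(0))/2)
E
```

```text
time_s: 1.35
ee_pos: [0.2346, -0.4974, 0.4481]
eef_rot: [-3.14, 0.001, 0.0]
force: [0.8, -0.1, -0.7]
grip_width: 0.0005
grip_force: 0.0
104 [0.50603999 0.25872945 0.18857162] [0.50907899 0.26440325 0.18245936] [0.14703886 0.18245936 0.1861702 ] [0.38329993 0.11565927 0.78682846]
113 [0.51645539 0.25975316 0.17418206] [0.51743339 0.26102756 0.17994944] [0.14509039 0.17994944 0.18262419] [0.50905992 0.2529322  0.15298444]
```

```bash
R='-'; python3 -m inch '-1 0.73 -0.99 0 0 0 0; -1 0.73 -0.99 0 0 0 0; -1 0.73 -0.99 0 0 0 0; -1 0.73 -0.99 0 0 0 0; -1 0.73 -0.99 0 0 0 0; -1 0.73 -0.99 0 0 0 0; -1 0.73 -0.99 0 0 0 0; -1 0.73 -0.99 0 0 0 0; -1 0.73 -0.99 0 0 0 0; -1 0.73 -0.99 0 0 0 0'
python3 -m inch '-1 0.73 -0.99 0 0 0 0; -1 0.73 -0.99 0 0 0 0; -1 0.73 -0.99 0 0 0 0; -1 0.73 -0.99 0 0 0 0; -1 0.73 -0.99 0 0 0 0; -1 0.73 -0.99 0 0 0 0; -1 0.73 -0.99 0 0 0 0; -1 0.73 -0.99 0 0 0 0; -1 0.73 -0.99 0 0 0 0; -1 0.73 -0.99 0 0 0 0'
python3 -m inch '-1 0 0 0 0 0 0; -1 0 0 0 0 0 0; -1 0 0 0 0 0 0'
```

```text
time_s: 2.6
ee_pos: [0.4541, -0.1993, 0.4483]
eef_rot: [-3.141, 0.001, 0.0]
force: [1.2, -0.3, 0.9]
grip_width: 0.0007
grip_force: 0.0
time_s: 3.85
ee_pos: [0.6732, 0.0976, 0.4482]
eef_rot: [3.141, 0.001, 0.0]
force: [-0.7, 0.3, 0.3]
grip_width: 0.0005
grip_force: 0.0
time_s: 4.22
ee_pos: [0.6722, 0.0958, 0.4498]
eef_rot: [-3.142, -0.001, -0.001]
force: [0.3, -1.2, -0.4]
grip_width: 0.0006
grip_force: 0.0
```

```bash
python3 -m inch '-1 0 0 0.6 0 0 0; -1 0 0 0.6 0 0 0; -1 0 0 0.6 0 0 0; -1 0 0 0.6 0 0 0; -1 0 0 0.4 0 0 0; -1 0 0 0.3 0 0 0; -1 0 0 0 0 0 0; -1 0 0 0 0 0 0'
python3 - <<'E'
from h import *
snap('scene','s1')
im=cv2.imread('pics/s1.png')[120:300,200:400]; cv2.imwrite('pics/c1.png',cv2.resize(im,None,fx=3,fy=3))
E
```

```text
time_s: 5.22
ee_pos: [0.6727, 0.0966, 0.3569]
eef_rot: [-3.142, -0.001, 0.0]
force: [-0.9, 0.4, 0.8]
grip_width: 0.0007
grip_force: 0.0
```

View pics/c1.png

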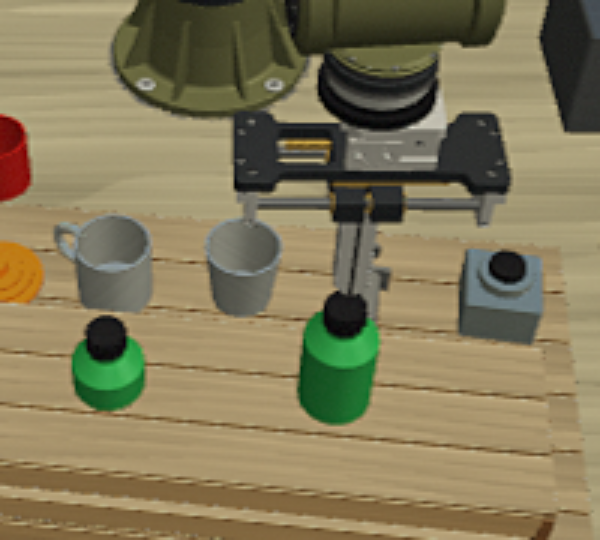

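The fingers end just behind or over the cap at (347,300), and the applicator at (370,280) confuses the view. I'll check numerically.

```bash
python3 - <<'E'
from h import *
c=np.load('pics/s1.npz');V=c['view'];K=c['intrinsics']
for p in((.6727,.0966,.338),(.6727,.0966,.357),(.674,.0965,.317)):
    q=K@(V[:3,:3]@p+V[:3,3]); q=q[:2]/q[2]; print(p,q.round(1),((q-[200,120])*3).round())
P=pts('s1')
for v in range(196,224,3): print(v,[tuple(P[v,u].round(3)) for u in (312,316,320)])
E
python3 - <<'E'
from h import *
snap('top','t1')
im=cv2.imread('pics/s1.png')[180:240,290:350]; cv2.imwrite('pics/c2.png',cv2.resize(im,None,fx=9,fy=9))
E
```

```text
(0.6727, 0.0966, 0.338) [316.3 214.1] [349. 282.]
(0.6727, 0.0966, 0.357) [317.1 208.5] [351. 265.]
(0.674, 0.0965, 0.317) [315.4 220.7] [346. 302.]
196 [(np.float64(0.307), np.float64(0.141), np.float64(-0.0)), (np.float64(0.683), np.float64(0.089), np.float64(0.408)), (np.float64(0.681), np.float64(0.097), np.float64(0.406))]
199 [(np.float64(0.669), np.float64(0.084), np.float64(0.383)), (np.float64(0.682), np.float64(0.09), np.float64(0.397)), (np.float64(0.683), np.float64(0.098), np.float64(0.399))]
202 [(np.float64(0.673), np.float64(0.084), np.float64(0.378)), (np.float64(0.684), np.float64(0.09), np.float64(0.39)), (np.float64(0.683), np.float64(0.099), np.float64(0.39))]
205 [(np.float64(1.285), np.float64(-0.016), np.float64(1.062)), (np.float64(0.683), np.float64(0.091), np.float64(0.38)), (np.float64(0.683), np.float64(0.1), np.float64(0.38))]
208 [(np.float64(0.682), np.float64(0.084), np.float64(0.369)), (np.float64(0.684), np.float64(0.092), np.float64(0.371)), (np.float64(0.684), np.float64(0.1), np.float64(0.371))]
211 [(np.float64(0.685), np.float64(0.084), np.floa
[... 154 characters left out ...]
 np.float64(0.086), np.float64(0.349)), (np.float64(0.683), np.float64(0.094), np.float64(0.351)), (np.float64(0.685), np.float64(0.102), np.float64(0.353))]
217 [(np.float64(0.662), np.float64(0.09), np.float64(0.315)), (np.float64(0.682), np.float64(0.095), np.float64(0.339)), (np.float64(0.513), np.float64(0.137), np.float64(0.137))]
220 [(np.float64(0.671), np.float64(0.089), np.float64(0.316)), (np.float64(0.67), np.float64(0.098), np.float64(0.315)), (np.float64(0.669), np.float64(0.107), np.float64(0.313))]
223 [(np.float64(0.679), np.float64(0.089), np.float64(0.315)), (np.float64(0.68), np.float64(0.097), np.float64(0.316)), (np.float64(0.678), np.float64(0.107), np.float64(0.314))]
```

View pics/c2.png

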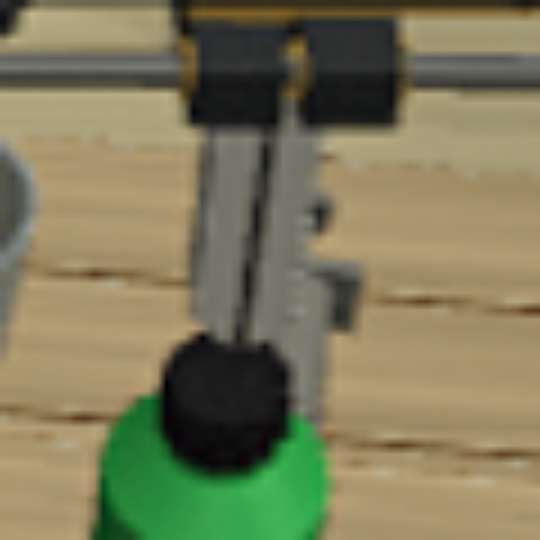

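The fingertips end just over the cap, about 20 mm above it (depth .338 against .316), and are centred. I'll hold, then lift.

```bash
python3 -m inch '-1 0 0 0 0 0 0; -1 0 0 0 0 0 0; -1 0 0 0 0 0 0; -1 0 0 0 0 0 0; -1 0 0 0 0 0 0; -1 0 0 0 0 0 0; -1 0 0 0 0 0 0; -1 0 0 0 0 0 0; -1 0 0 0 0 0 0; -1 0 0 0 0 0 0'
python3 -m inch '-1 0 0 0 0 0 0; -1 0 0 0 0 0 0; -1 0 0 -0.5 0 0 0; -1 0 0 -0.5 0 0 0; -1 0 0 -0.5 0 0 0; -1 0 0 -0.5 0 0 0'
python3 -m inch '-1 -0.77 0.8 0 0 0 0; -1 -0.77 0.8 0 0 0 0; -1 -0.77 0.8 0 0 0 0; -1 -0.77 0.8 0 0 0 0; -1 -0.77 0.8 0 0 0 0; -1 -0.77 0.8 0 0 0 0; -1 -0.77 0.8 0 0 0 0; -1 -0.77 0.8 0 0 0 0; -1 0 0 0 0 0 0; -1 0 0 0 0 0 0'
```

```text
time_s: 6.58
ee_pos: [0.6726, 0.0966, 0.3563]
eef_rot: [-3.142, -0.0, 0.0]
force: [0.2, -1.1, -0.3]
grip_width: 0.0007
grip_force: 0.0
time_s: 7.32
ee_pos: [0.6725, 0.0966, 0.4168]
eef_rot: [3.142, -0.0, 0.0]
force: [0.2, -1.0, 0.5]
grip_width: 0.0008
grip_force: 0.0
time_s: 8.57
ee_pos: [0.4881, -0.0951, 0.4164]
eef_rot: [-3.142, -0.0, 0.0]
force: [0.8, 0.2, 0.4]
grip_width: 0.0007
grip_force: 0.0
```

```bash
python3 -m inch '-1 0 0 0.8 0 0 0; -1 0 0 0.8 0 0 0; -1 0 0 0.8 0 0 0; -1 0 0 0.8 0 0 0; -1 0 0 0.8 0 0 0; -1 0 0 0.8 0 0 0; -1 0 0 0.8 0 0 0; -1 0 0 0.5 0 0 0; -1 0.04 0 0.3 0 0 0; -1 0 0 0 0 0 0'
python3 - <<'E'
from h import *
snap('scene','s2')
im=cv2.imread('pics/s2.png')[120:300,170:370]; cv2.imwrite('pics/c3.png',cv2.resize(im,None,fx=3,fy=3))
E
```

```text
time_s: 9.82
ee_pos: [0.4892, -0.0952, 0.2241]
eef_rot: [-3.141, 0.0, 0.0]
force: [-0.1, 0.5, 1.2]
grip_width: 0.0003
grip_force: 0.0
```

View pics/c3.png

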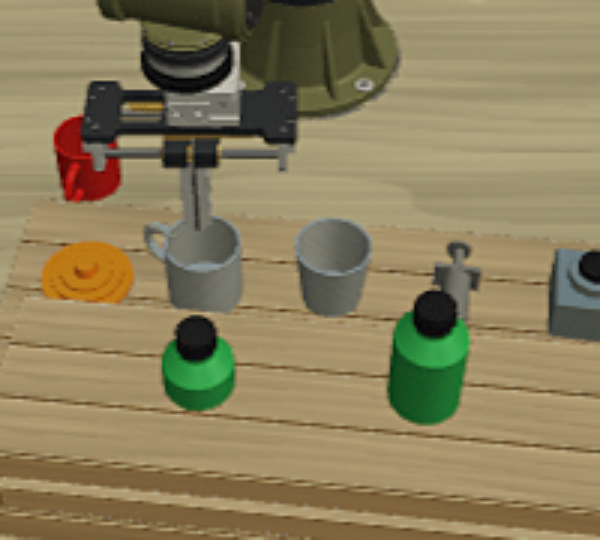

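The fingertips end above the middle of the handled cup at about (200,230), and nothing has been disturbed. I'll hold, lift high, then move over the button.

```bash
python3 -m inch '-1 0 0 0 0 0 0; -1 0 0 0 0 0 0; -1 0 0 0 0 0 0; -1 0 0 0 0 0 0; -1 0 0 0 0 0 0; -1 0 0 0 0 0 0; -1 0 0 0 0 0 0; -1 0 0 0 0 0 0; -1 0 0 0 0 0 0; -1 0 0 0 0 0 0'
python3 -m inch '-1 0 0 0 0 0 0; -1 0 0 0 0 0 0; -1 0 0 -0.8 0 0 0; -1 0 0 -1 0 0 0; -1 0 0 -1 0 0 0; -1 0 0 -1 0 0 0; -1 0 0 -1 0 0 0; -1 0 0 -1 0 0 0; -1 0 0 -0.5 0 0 0; -1 0 0 0 0 0 0'
python3 -m inch '-1 0.07 -1 0 0 0 0; -1 0.07 -1 0 0 0 0; -1 0.07 -1 0 0 0 0; -1 0.07 -1 0 0 0 0; -1 0.07 -1 0 0 0 0; -1 0.07 -1 0 0 0 0; -1 0.07 -1 0 0 0 0; -1 0.07 -1 0 0 0 0; -1 0.07 -1 0 0 0 0; -1 0.07 -1 0 0 0 0'
python3 -m inch '-1 0.07 -1 0 0 0 0; -1 0.07 -1 0 0 0 0; -1 0 0 0 0 0 0; -1 0 0 0.8 0 0 0; -1 0 0 0.8 0 0 0; -1 0 0 0.8 0 0 0; -1 0 0 0.8 0 0 0; -1 0 0 0.8 0 0 0; -1 0 0 0 0 0 0; -1 0 0 0 0 0 0'
```

```text
time_s: 11.12
ee_pos: [0.489, -0.0954, 0.2242]
eef_rot: [-3.142, -0.0, 0.0]
force: [-0.0, -0.8, 0.6]
grip_width: 0.0006
grip_force: 0.0
time_s: 12.38
ee_pos: [0.4892, -0.0954, 0.4134]
eef_rot: [3.141, -0.001, 0.0]
force: [0.3, 0.1, 0.4]
grip_width: 0.0005
grip_force: 0.0
time_s: 13.62
ee_pos: [0.5099, 0.2056, 0.4116]
eef_rot: [3.141, 0.002, 0.0]
force: [-0.3, 0.2, -0.4]
grip_width: 0.0004
grip_force: 0.0
time_s: 14.88
ee_pos: [0.5144, 0.2642, 0.2941]
eef_rot: [-3.141, -0.001, -0.0]
force: [-0.8, -0.6, 0.8]
grip_width: 0.0007
grip_force: 0.0
```

```bash
python3 -m inch '-1 0 0 0.6 0 0 0; -1 0 0 0.6 0 0 0; -1 0 0 0.6 0 0 0; -1 0 0 0.5 0 0 0; -1 0 0 0.4 0 0 0; -1 0 0 0 0 0 0; -1 0 0 0 0 0 0'
python3 -m inch '-1 0 0 0.1 0 0 0; -1 0 0 0.1 0 0 0; -1 0 0 0.1 0 0 0; -1 0 0 0 0 0 0; -1 0 0 0 0 0 0'
python3 -m inch '-1 0 0 0.1 0 0 0; -1 0 0 0 0 0 0; -1 0 0 0 0 0 0'
python3 -m inch '-1 0 0 0.07 0 0 0; -1 0 0 0 0 0 0; -1 0 0 0 0 0 0'
```

```text
time_s: 15.75
ee_pos: [0.5144, 0.2647, 0.2129]
eef_rot: [-3.141, -0.001, 0.0]
force: [-0.4, -0.3, -0.1]
grip_width: 0.0002
grip_force: 0.0
time_s: 16.38
ee_pos: [0.5142, 0.2646, 0.2033]
eef_rot: [-3.142, -0.0, 0.0]
force: [0.0, -0.4, -0.2]
grip_width: 0.0006
grip_force: 0.0
time_s: 16.75
ee_pos: [0.5143, 0.2647, 0.2004]
eef_rot: [-3.141, -0.0, 0.0]
force: [0.6, 0.3, 1.4]
grip_width: 0.0006
grip_force: 0.8
time_s: 17.12
ee_pos: [0.5143, 0.2646, 0.1983]
eef_rot: [-3.141, -0.0, 0.0]
force: [1.6, 0.1, 3.1]
grip_width: 0.0005
grip_force: 1.5
```

Contact was near .200. I'll press on by small steps.

```bash
python3 -m inch '-1 0 0 0.1 0 0 0; -1 0 0 0 0 0 0; -1 0 0 0 0 0 0'
python3 -m inch '-1 0 0 0.06 0 0 0; -1 0 0 0 0 0 0; -1 0 0 0 0 0 0'
python3 -m inch '-1 0 0 0.05 0 0 0; -1 0 0 0 0 0 0; -1 0 0 0 0 0 0'
```

```text
time_s: 17.5
ee_pos: [0.5143, 0.2646, 0.1952]
eef_rot: [-3.141, -0.0, 0.0]
force: [0.8, 1.1, 4.1]
grip_width: 0.0006
grip_force: 2.4
time_s: 17.88
ee_pos: [0.5144, 0.2647, 0.1948]
eef_rot: [-3.141, -0.002, 0.0]
force: [-3.6, -2.1, 16.6]
grip_width: 0.0003
grip_force: 8.3
time_s: 18.25
ee_pos: [0.5145, 0.2647, 0.1946]
eef_rot: [-3.141, -0.003, 0.0]
force: [-7.7, -3.9, 27.1]
grip_width: 0.0004
grip_force: 13.5
```

The force rose sharply to 27 N with no further travel, so the button is at its hard stop and fully down. I'll retract up and back.

```bash
python3 -m inch '-1 0 0 -0.3 0 0 0; -1 0 0 -0.8 0 0 0; -1 0 0 -1 0 0 0; -1 0 0 -1 0 0 0; -1 0 0 -1 0 0 0; -1 0 0 -1 0 0 0; -1 -0.8 0 -0.5 0 0 0; -1 -0.8 0 0 0 0 0; -1 -0.8 0 0 0 0 0; -1 -0.8 0 0 0 0 0'
python3 -m inch '-1 -0.8 0 0 0 0 0; -1 -0.4 0 0 0 0 0; -1 0 0 0 0 0 0; -1 0 0 0 0 0 0; -1 0 0 0 0 0 0; -1 0 0 0 0 0 0'
python3 - <<'E'
from h import *
snap('scene','s3')
E
```

```text
time_s: 19.5
ee_pos: [0.4172, 0.2644, 0.3592]
eef_rot: [3.141, 0.001, 0.0]
force: [0.0, 0.3, -0.1]
grip_width: 0.0011
grip_force: 0.0
time_s: 20.25
ee_pos: [0.3825, 0.2646, 0.3596]
eef_rot: [3.141, 0.0, -0.0]
force: [-0.2, 0.5, -0.4]
grip_width: 0.0004
grip_force: 0.0
```

View pics/s3.png

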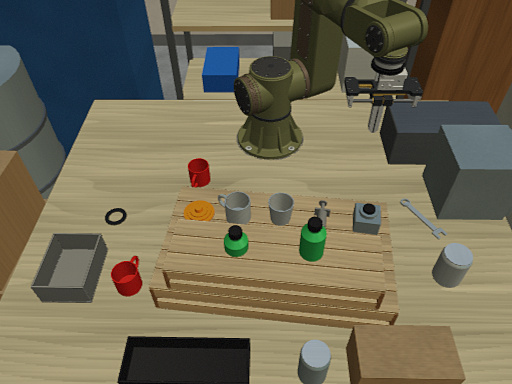

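All goods stand where they were: tall flask (313,240), handled cup (238,208), button up at (369,210). The hand is clear at (378,110).

```bash
python3 -c "
from station import ticket
print(ticket.hand_in())"
```

```text
the job is handed in; nothing more can be done
None
```

The round is done and handed in at about 20 s: I pointed at the tall flask and then the handled cup for over a second each, pressed the button to its stop (27 N), and drew the hand clear, with all the goods standing where they were in the last picture.

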